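# Set the flow valve of a drinks tap by clicks

### The job

Reset the flow of the water tap on the sideboard: turn its black knob clockwise until the valve is shut on its seat, gently, without forcing it, then open it anticlockwise by exactly four clicks and let go. The knob has free play and no marks, so feel for the clicks; leave the glasses, bottles and jar as they are.

Things in the scene. Friction and masses are not known exactly. Their poses are not given: they have to be found in the camera images.
- tap: the tap, fixed to the counter: black drip tray 150 x 250 x 12 mm, on it a steel pillar 80 x 80 mm with a flat top 120 mm above the counter, a spout along +y of this frame (its top 113 mm high, ending 115 mm from the axis) and a black knob on the pillar's top, the only thing that stands higher. Origin on the knob's vertical axis at counter height; z up.
- knob_grip (a point): point on the vertical axis of the black, ribbed, round knob, 150 mm above the counter, where to grip it (fixed to the tap: it does not turn with the knob). Knob: plain cylinder 52 mm in diameter, from 123 to 170 mm above the counter, grippable at any yaw, no pointer. Seen from above, clockwise closes the valve, anticlockwise opens it. Grip it with 25 N or more so that it does not slip.
- valve_wheel (a point): centre of the hidden click wheel in the pillar, 70 mm up (does not turn). One click is 20 degrees of it; it starts 2 to 4 clicks open, 8 are the travel. Knob to wheel there is 17 degrees of free play, its start unknown. Each click: torque jumps to 0.25-0.3 Nm, falls off over 10 degrees, then the wheel snaps on to the next click, leaving the knob 10 degrees free (about 0.01 Nm). Let go, it keeps its click.
- valve_seat (a point): the soft valve seat, hidden in the pillar on the knob's axis, 30 mm up. Shut is the last click position clockwise. Beyond it the torque does not fall off, but rises from about 0.3 Nm by 0.08 Nm per degree (it is sprung): 0.4 Nm on the knob is reached only on the seat, some 1.5 degrees beyond shut; above 0.9 Nm (7 degrees) the seat is damaged.
- stem_tip (a point): tip of the valve stem, hidden in the pillar on the knob's axis: 30.00 mm above the counter when the valve is shut, rising 0.15 mm per click, so measured poses are too coarse to tell the clicks.
- glass_tap_mid (a point): blue glass tumbler standing on the drip tray under the spout, 70 mm wide, 75 mm tall; point half-way up its axis. Bystander.
- glass1_mid (a point): blue glass tumbler in the black rack, 70 mm wide, 75 mm tall; point half-way up its axis. Bystander.
- glass2_mid (a point): blue glass tumbler in the black rack, 70 mm wide, 75 mm tall; point half-way up its axis. Bystander.
- glass3_mid (a point): blue glass tumbler in the black rack, 70 mm wide, 75 mm tall; point half-way up its axis. Bystander.
- bottle1_mid (a point): clear water bottle, 68 mm wide, 240 mm tall; point half-way up its axis. Bystander.
- bottle2_mid (a point): clear water bottle, 68 mm wide, 240 mm tall; point half-way up its axis. Bystander.
- jar_mid (a point): amber glass jar with steel lid, 72 mm wide, 100 mm tall; point half-way up its axis. Bystander.

How it is judged:
By the outcome, as a careful person would: the job done as asked, in the order asked, and still so for the second after the job is handed in, with the robot touching nothing.
It also fails if it takes over 72 s, if anything falls off the work surface, if the arm or the gripper's body presses on something with over 40 N, if the wrist force passes 120 N, or if a joint passes its speed limit or range.

### The arm

A 6-joint arm with a two-finger parallel gripper is mounted at the origin on the work surface. World frame = base frame: x ahead of the robot, y to its left, z up, the work surface at z = 0. Lengths are in m, angles in rad, forces in N, time in s.
With the tool pointing down it reaches from about 0.25 to 0.725 m from the base axis. Payload 4 kg.
Tool frame: the origin (TCP) lies midway between the tips of the shut fingers; the grasp point (between the pads) lies 19 mm behind it; z points along the fingers, y is the direction in which the jaws open and shut (so a half turn about z gives the same grasp; the last joint's range is limited). The gripper opens to 85 mm and grips with 20 to 120 N. Pads are 22 mm wide; open, the fingers measure 114 mm over their backs; the gripper's body (76 mm by 85 mm) begins 54 mm behind the grasp point. The pads swing forward as they close: fully open they stand 13 mm farther back than shut.
Start: joints at [1.236, 0.241, 0.005, 1.335, 0, 1.571], TCP at [0.164, 0.472, 0.204] pointing down, gripper open.
Joint ranges: [-2.72, 2.72], [-1.05, 1.87], [-1.09, 1.28], [-1.99, 2.15], [-1.42, 1.44], [-3.14, 3.14]. Speed limits (rad/s): [2.79, 2.79, 3.14, 3.14, 3.14, 3.14].

### API

Orientations are given as a unit quaternion [x, y, z, w].
In Python, from workcell import bot, eyes, job gives the robot as it stands.
- The arm moves only by the shell command python3 -m crank 'ROWS'. ROWS is a JSON object of lists of equal length, an entry for each row: "dr": the turn, a rotation vector about the tool's x, y, z in rad, a list of three; "travel": the shift along the tool's x, y, z in m, a list of three; "hand": the finger opening in m, from 0 to 0.0854. In form: {"dr": [[wx, wy, wz], ...], "travel": [[x, y, z], ...], "hand": [hand, ...]}. A call has 1 to 10 rows; each row is the pose to reach, as a shift and turn from the pose commanded when the call began, along the tool's axes at that moment; what a row does not reach only later rows make up. A row lasts 1/8 s, in which the tool goes at most 62.5 mm and 10.7 degrees, less where a joint would pass 70% of its speed; a pose out of reach is approached as far as the arm can. A call with a gripper value outside its range is refused whole. The fingers move at their own pace and stop on an object; the grip force is fixed at half the most. Time passes only in rows, so rows that repeat a pose let the fingers close. It gives the time, the measured TCP pose, the force and the opening at its end, in the units of the state.
- bot.get_obs(): the state, without advancing time (a new reading comes with each control period).
- eyes.camera(name): name is "scene" or "top" or "wrist"; returns a dict with "color" (480x640x3 uint8, red, green, blue), "K" (3x3 intrinsics, pixels), "D" ([k1, k2, p1, p2, k3] as OpenCV has them; the pictures are not rectified), "R" (3x3) and "t" (3): a world point X has camera coordinates R X + t; the wrist camera has in their place "T_tool_cam" (4x4, takes a point from camera to tool coordinates, whose origin is the TCP and whose axes are the flange's). Camera axes: x right, y down, z forward; pixel columns grow to the right and rows downward; lengths in m; the calibration is good to about 2 mm. A picture is of the moment at which its call begins: read the wrist's pose just before it. There is no depth.
- job.job_done(): hands the job in, once; it reports no verdict.
The state is a dict: "clock": time; "joint_pos": joint angles; "joint_vel": joint speeds; "tau": joint torques, N m; "eef_pos": TCP position; "tool_rot": TCP orientation; "ft_force": force on the tool from outside, world axes, zero at the start; "ft_torque": the same for the moment, N m; "grip_width": finger opening in m.
Only numpy, scipy, OpenCV 4.12 (cv2) and the standard library are available. Lean on these libraries where they do the work, as an engineer would, in place of code of your own. Each camera call takes 0.05 s, during which the arm holds its last target.

## Working session

There is one attempt and no reset: what is moved stays moved. The work goes in short steps, Python scripts to look and compute and a shell command to move; the robot and the scene stay as the last step left them, time stands still between calls to the robot, and variables do not carry over. Pictures are saved under pics/ and viewed, and the job is handed in when it is done.

```bash
ls; mkdir -p pics
cat > h.py <<'E'
import numpy as np, cv2
from workcell import bot, eyes, job
E
python3 - <<'E'
from h import *
o=bot.get_obs(); print(o)
for n in ["scene","top"]:
    c=eyes.camera(n); cv2.imwrite(f"pics/{n}0.png",c["color"][:,:,::-1]); np.savez(f"{n}0.npz",**c); print(n,c["K"],c["D"],c["R"],c["t"])
E
```

```text
pics
{'clock': 0.0, 'joint_pos': array([ 1.23600005e+00,  2.41405335e-01,  3.74429849e-03,  1.33521248e+00,
       -2.30910798e-05,  1.57077343e+00]), 'joint_vel': array([-0.00028239, -0.00130667,  0.00106743,  0.00028802, -0.0010254 ,
        0.00074982]), 'tau': array([ 1.01290198e-04, -3.72313535e+01,  2.52408725e+01,  1.69300823e-02,
        4.79121707e-05,  5.45788140e-06]), 'eef_pos': array([0.16407082, 0.47159001, 0.2032245 ]), 'tool_rot': array([ 1.66606034e-01,  9.86022997e-01, -1.02599954e-03, -1.61675720e-04]), 'ft_force': array([ 0.20471214, -0.48855482,  1.2467266 ]), 'ft_torque': array([-0.02469246,  0.05091703,  0.02215065]), 'grip_width': 0.08529424537712264}
scene [[457.0712957    0.         323.28432853]
 [  0.         457.0712957  241.27451491]
 [  0.           0.           1.        ]] [-0.03057154  0.          0.          0.          0.        ] [[ 0.67630372  0.73661852 -0.00253431]
 [ 0.59828649 -0.55129898 -0.5814832 ]
 [-0.42972846  0.39174301 -0.81355447]] [-0.39089683 -0.31704137  1.66928005]
top [[443.98349759   0.         321.99861871]
 [  0.         443.98349759 237.95371617]
 [  0.           0.           1.        ]] [-0.03531178  0.          0.          0.          0.        ] [[ 0.11718511 -0.9930954   0.0054015 ]
 [-0.97130533 -0.11574397 -0.2077722 ]
 [ 0.20696281  0.0191013  -0.97816233]] [-0.1123792   0.61433282  0.95168826]
```

View pics/scene0.png

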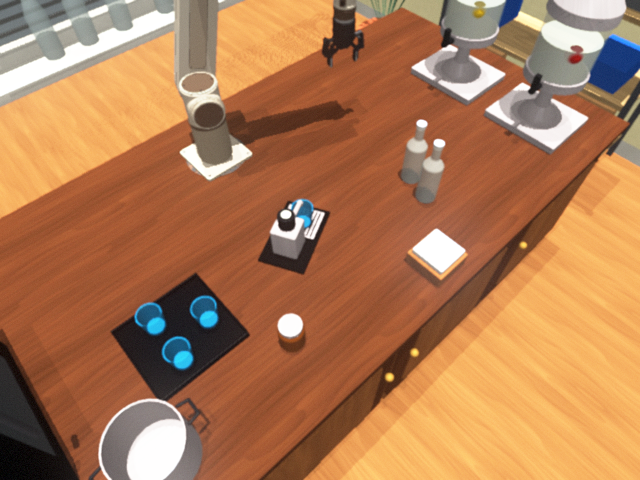

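View pics/top0.png

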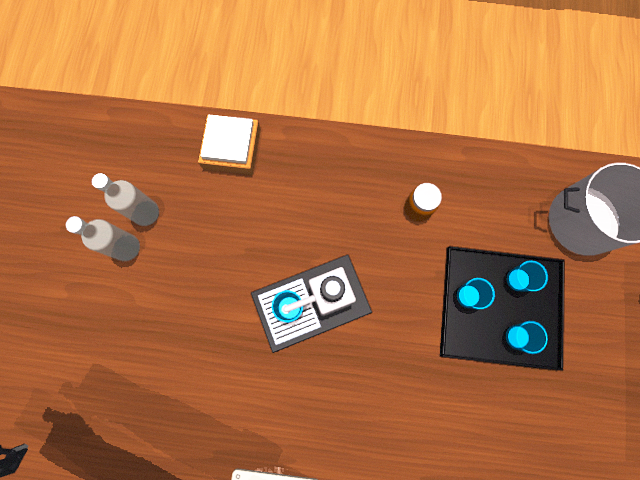

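The top view shows the tap knob near (333,288), with the spout running to about (287,308). In the scene view the knob is near (287,217). Next I'll segment the knob in both.

```bash
cat >> h.py <<'E'
def ray(c,u,v):
    p=cv2.undistortPoints(np.array([[[u,v]]],float),c["K"],c["D"])[0,0]
    d=c["R"].T@np.array([p[0],p[1],1]); o=-c["R"].T@c["t"]; return o,d/np.linalg.norm(d)
def onz(c,u,v,z):
    o,d=ray(c,u,v); return o+d*(z-o[2])/d[2]
E
python3 - <<'E'
from h import *
T=np.load("top0.npz");S=np.load("scene0.npz")
a=cv2.resize(T["color"][250:350,250:380],None,fx=4,fy=4,interpolation=2)
b=cv2.resize(S["color"][190:280,240:340],None,fx=4,fy=4,interpolation=2)
h=max(a.shape[0],b.shape[0]);pad=lambda i:cv2.copyMakeBorder(i,0,h-i.shape[0],0,0,0)
im=np.hstack([pad(a),pad(b)]);im=cv2.resize(im,(800,int(800*h/im.shape[1])))
cv2.imwrite("pics/crop0.png",im[:,:,::-1]); print(im.shape)
E
```

```text
(347, 800, 3)
```

View pics/crop0.png

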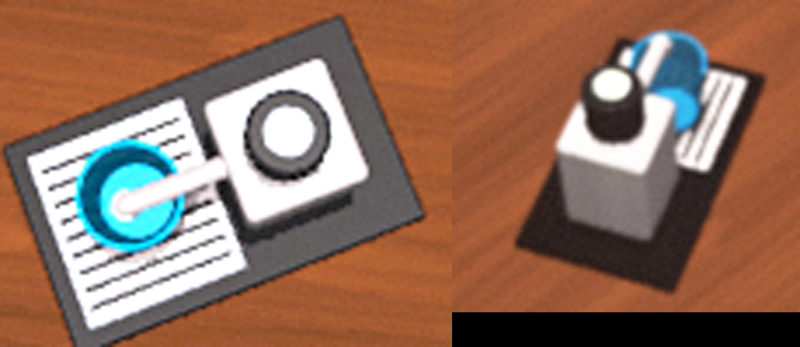

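Run:
```python
from h import *
T=np.load("top0.npz");S=np.load("scene0.npz")
def comp(c,box):
    u0,v0,u1,v1=box;g=c["color"].min(2)[v0:v1,u0:u1]
    n,l,s,ce=cv2.connectedComponentsWithStats((g>150).astype(np.uint8))
    for i in range(1,n): print(s[i],ce[i]+[u0,v0])
    return ce,s,n
comp(T,(318,272,348,304)); comp(S,(272,204,300,240))
# cap candidates
def cap(c,u,v,r=9):
    g=c["color"].min(2).astype(float)
    yy,xx=np.mgrid[:480,:640]; m=(np.hypot(xx-u,yy-v)<r); w=np.clip(g-90,0,None)*m
    n,l=cv2.connectedComponents((w>0).astype(np.uint8)); w=w*(l==l[int(v+.5),int(u+.5)])
    return (w*xx).sum()/w.sum(),(w*yy).sum()/w.sum()
t=cap(T,332.5,287.7);s=cap(S,285.4,214.4);print(t,s)
print("top on z.17",onz(T,*t,.17),"scene",onz(S,*s,.17))
o1,d1=ray(T,*t);o2,d2=ray(S,*s)
A=np.c_[d1,-d2];x=np.linalg.lstsq(A,o2-o1,rcond=None)[0];p,q=o1+d1*x[0],o2+d2*x[1];print("tri",(p+q)/2,np.linalg.norm(p-q))
# spout dir, tray corners (px from crop)
f=lambda x,y:(250+x/3.478,250+y/3.478)
for q in [(5,150),(342,15),(424,217)]: print("tray",onz(T,*f(*q),.012))
for q in [(125,205)]: print("spout end",onz(T,*f(*q),.113))
for q in [(205,98),(320,58),(368,180),(253,222)]: print("pillar",onz(T,*f(*q),.12))
w=[onz(T,*f(*q),.12)[:2] for q in [(205,98),(320,58),(368,180),(253,222)]];print(np.mean(w,0))
for n,(u,v) in dict(jar=(427,197)).items(): print(n,onz(T,u,v,.1))
for u,v in [(533,275),(479,293),(530,336)]: print("glass",onz(T,u,v,.075))
for u,v in [(100,181),(75,225)]: print("bottle",onz(T,u,v,.24))
```

```text
[  0   0  30  32 404] [333.30940594 287.06930693]
[  7   8  16  16 182] [332.43956044 287.46703297]
[16  0  4  5 16] [289.625  206.1875]
[21  0  7 11 52] [296.09615385 208.55769231]
[ 8  6 11  9 80] [285.2625 213.95  ]
[  0  13  28  23 315] [286.60952381 230.17460317]
(np.float64(332.44519172856855), np.float64(287.5016395636753)) (np.float64(285.6938542380626), np.float64(213.4994288325337))
top on z.17 [ 0.50284819 -0.07395014  0.17      ] scene [ 0.49895854 -0.07079567  0.17      ]
tri [ 0.50245765 -0.07360457  0.1754429 ] 0.0005966751063596759
tray [0.48317883 0.11092497 0.012     ]
tray [ 0.60217286 -0.10551125  0.012     ]
tray [ 0.47193708 -0.17465404  0.012     ]
spout end [0.45214176 0.01736375 0.113     ]
pillar [ 0.52168295 -0.02305019  0.12      ]
pillar [ 0.55443679 -0.09008269  0.12      ]
pillar [ 0.48391998 -0.12694034  0.12      ]
pillar [ 0.45088853 -0.06086869  0.12      ]
[ 0.50273206 -0.07523548]
jar [ 0.73795211 -0.26459581  0.1       ]
glass [ 0.59267809 -0.52107526  0.075     ]
glass [ 0.53820014 -0.40069557  0.075     ]
glass [ 0.45702601 -0.5175586   0.075     ]
bottle [0.64784722 0.4011122  0.24      ]
bottle [0.5554668  0.42964007 0.24      ]
```

```bash
python3 -m crank '{"dr":[[0,0,-0.08],[0,0,-0.18],[0,0,-0.28],[0,0,-0.38],[0,0,-0.48],[0,0,-0.6]],"travel":[[-0.02,-0.02,-0.02],[-0.06,-0.05,-0.047],[-0.1,-0.08,-0.047],[-0.15,-0.12,-0.047],[-0.2,-0.16,-0.047],[-0.25,-0.2,-0.047]],"hand":[0.085,0.085,0.085,0.085,0.085,0.085]}'
python3 - <<'E'
from h import *
o=bot.get_obs();print(o["joint_pos"],o["clock"])
E
```

```text
clock: 0.85
eef_pos: [0.3323, 0.2041, 0.2509]
tool_rot: [-0.134, 0.991, -0.0, 0.0]
ft_force: [1.0, 0.0, -0.3]
grip_width: 0.0849
[ 5.50785702e-01  3.69827650e-03 -1.47304529e-01  1.41974927e+00
 -8.70544705e-05  2.82904084e-01] 0.85
```

```bash
python3 -m crank '{"dr":[[0,0,-0.1],[0,0,-0.2],[0,0,-0.3],[0,0,-0.4],[0,0,-0.5],[0,0,-0.59],[0,0,-0.59]],"travel":[[-0.015,-0.052,0],[-0.03,-0.104,0],[-0.045,-0.155,0],[-0.06,-0.207,0],[-0.075,-0.258,0],[-0.09,-0.31,0],[-0.09,-0.31,0]],"hand":[0.085,0.085,0.085,0.085,0.085,0.085,0.085]}'
python3 - <<'E'
from h import *
o=bot.get_obs();print(o)
c=eyes.camera("wrist");cv2.imwrite("pics/w1.png",c["color"][:,:,::-1]);np.savez("w1.npz",p=o["eef_pos"],q=o["tool_rot"],**c);print(c["T_tool_cam"],c["K"])
E
```

```text
clock: 1.72
eef_pos: [0.5003, -0.0729, 0.2497]
tool_rot: [-0.412, 0.911, 0.0, -0.001]
ft_force: [0.5, 0.7, -0.1]
grip_width: 0.0846
{'clock': 1.725, 'joint_pos': array([-1.44395896e-01,  2.38893831e-01,  1.20684891e-01,  1.45427983e+00,
       -4.88333572e-04, -9.92825373e-01]), 'joint_vel': array([ 0.05660834, -0.04233186, -0.04345136,  0.02455878,  0.02583886,
        0.04011532]), 'tau': array([ -1.14682965, -37.03981161,  26.51124001,  -0.33386791,
        -0.20627044,  -0.27727562]), 'eef_pos': array([ 0.50032409, -0.07291426,  0.24967596]), 'tool_rot': array([-4.11605280e-01,  9.11361793e-01,  2.49910277e-04, -8.44541899e-04]), 'ft_force': array([ 0.50857395,  0.66804513, -0.10374825]), 'ft_torque': array([-0.00585204,  0.02591855,  0.01493649]), 'grip_width': 0.08461626006337729}
[[ 4.57663557e-04 -9.61453579e-01 -2.74966917e-01  7.15330885e-02]
 [ 9.99999874e-01  3.83230444e-04  3.24421636e-04 -1.34357607e-03]
 [-2.06540649e-04 -2.74967031e-01  9.61453633e-01 -1.68677324e-01]
 [ 0.00000000e+00  0.00000000e+00  0.00000000e+00  1.00000000e+00]] [[371.79196426   0.         314.95194099]
 [  0.         371.79196426 241.09794404]
 [  0.           0.           1.        ]]
```

View pics/w1.png

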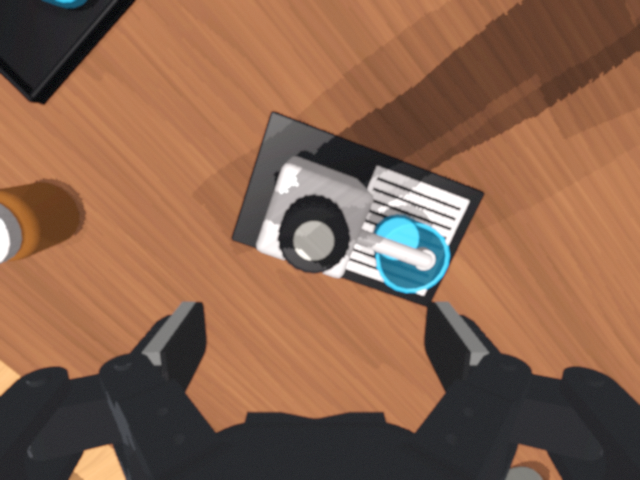

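The wrist view shows the knob's grey cap at about (314,240), inside the black ring, with the jaws on either side. I'll compute where the knob's axis is relative to the tool.

Run:
```python
from h import *
from scipy.spatial.transform import Rotation as R
c=np.load("w1.npz");g=cv2.cvtColor(c["color"],cv2.COLOR_RGB2GRAY)
m=(g>80).astype(np.uint8);n,l,s,ce=cv2.connectedComponentsWithStats(m);i=l[240,314];print(s[i],ce[i])
yy,xx=np.nonzero(l==i);u,v=(xx.min()+xx.max())/2,(yy.min()+yy.max())/2;print(u,v)
Rt=R.from_quat(c["q"]).as_matrix();Tc=c["T_tool_cam"]
for uv in [ce[i]]:
  for z in [.170,.172,.175]:
    p=cv2.undistortPoints(np.array([[uv]],float),c["K"],c["D"])[0,0]
    d=Rt@Tc[:3,:3]@np.r_[p,1];o=c["p"]+Rt@Tc[:3,3];X=o+d*(z-o[2])/d[2];print(z,X, s[i][2]*np.linalg.norm((X-o))/372)
o=bot.get_obs();print(o["eef_pos"],o["ft_torque"],o["clock"])
Rt=R.from_quat(o["tool_rot"]).as_matrix();print(Rt, Rt.T@(np.array([.5022,-.0742,.131])-o["eef_pos"]))
```

```text
[ 284  220   51   47 1575] [311.07555556 242.5168254 ]
309.0 243.0
0.17 [ 0.50349616 -0.07515861  0.17      ] 0.0354535645537688
0.172 [ 0.50310039 -0.07557939  0.172     ] 0.035168162985075094
0.175 [ 0.50250673 -0.07621056  0.175     ] 0.03474006063203452
[ 0.49933977 -0.0712717   0.24991193] [-0.01326653  0.00189071  0.00151186] 1.775
[[-6.60114227e-01 -7.51161466e-01 -2.37908249e-03]
 [-7.51164421e-01  6.60114861e-01  6.19772353e-04]
 [ 1.10491860e-03  2.19620267e-03 -9.99996978e-01]] [ 0.00018017 -0.00434266  0.11890295]
```

```bash
python3 -m crank '{"dr":[[0,0,0],[0,0,0]],"travel":[[0,0,0],[0,0,0]],"hand":[0.085,0.085]}'
python3 - <<'E'
from h import *
from scipy.spatial.transform import Rotation as R
o=bot.get_obs();print(o["eef_pos"],o["joint_pos"],o["ft_torque"],o["clock"])
c=eyes.camera("wrist");g=cv2.cvtColor(c["color"],cv2.COLOR_RGB2GRAY)
cv2.imwrite("pics/w2.png",cv2.resize(c["color"][170:300,230:400],None,fx=4,fy=4)[:,:,::-1])
Rt=R.from_quat(o["tool_rot"]).as_matrix();Tc=c["T_tool_cam"];print(Rt)
for th in (80,100,110,120):
  m=(g>th).astype(np.uint8);n,l,s,ce=cv2.connectedComponentsWithStats(m);i=l[240,314];print(th,s[i],ce[i])
  p=cv2.undistortPoints(ce[i].reshape(1,1,2),c["K"],c["D"])[0,0]
  d=Rt@Tc[:3,:3]@np.r_[p,1];C=o["eef_pos"]+Rt@Tc[:3,3];X=C+d*(.171-C[2])/d[2];print(X, "tool err",Rt.T@(X-o["eef_pos"]))
E
```

```text
clock: 2.02
eef_pos: [0.4989, -0.0688, 0.2513]
tool_rot: [-0.415, 0.91, 0.0, 0.0]
ft_force: [-0.2, -0.2, 0.1]
grip_width: 0.085
[ 0.49892547 -0.0688361   0.25130454] [-1.37187363e-01  2.33161503e-01  1.17436732e-01  1.45514872e+00
  1.28279006e-04 -9.92210833e-01] [-0.0305441  -0.04561069  0.00538814] 2.025
[[-6.56200805e-01 -7.54586310e-01 -5.88948213e-05]
 [-7.54586310e-01  6.56200794e-01  1.37626371e-04]
 [-6.52041472e-05  1.34751762e-04 -9.99999989e-01]]
80 [ 281  216   49   49 1586] [306.05107188 239.07503153]
[ 0.50335313 -0.07506164  0.171     ] tool err [ 0.00179751 -0.00743708  0.08030342]
100 [ 288  217   41   41 1338] [307.73467862 236.79521674]
[ 0.50138473 -0.07552866  0.171     ] tool err [ 0.00344158 -0.00625821  0.08030347]
110 [ 288  217   41   41 1311] [307.68954996 236.77116705]
[ 0.50139696 -0.07556221  0.171     ] tool err [ 0.00345888 -0.00628946  0.08030347]
120 [ 288  217   41   41 1287] [307.75912976 236.78010878]
[ 0.50136475 -0.07552569  0.171     ] tool err [ 0.00345246 -0.00624118  0.08030347]
```

View pics/w2.png

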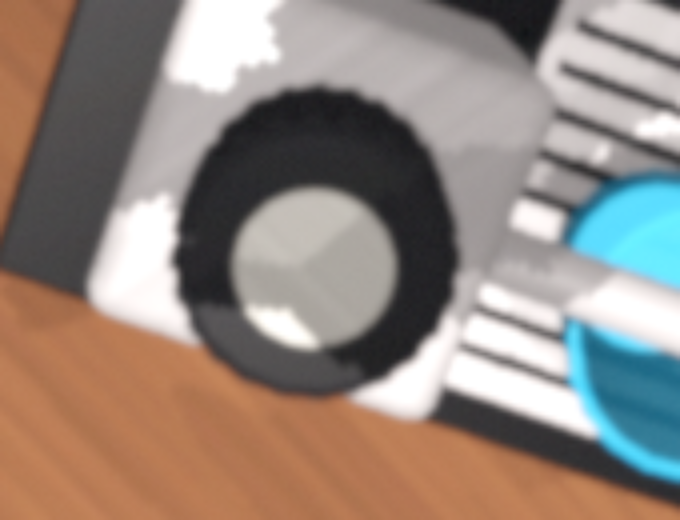

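```bash
python3 -m crank '{"dr":[[0,0,0],[0,0,0],[0,0,0],[0,0,0],[0,0,0],[0,0,0]],"travel":[[0.003,-0.0062,0.03],[0.003,-0.0062,0.06],[0.003,-0.0062,0.09],[0.003,-0.0062,0.11],[0.003,-0.0062,0.12],[0.003,-0.0062,0.12]],"hand":[0.085,0.085,0.085,0.085,0.085,0.085]}'
python3 - <<'E'
from h import *
o=bot.get_obs();print(o["eef_pos"],o["ft_torque"],o["ft_force"],o["joint_pos"],o["clock"])
c=eyes.camera("wrist");cv2.imwrite("pics/w3.png",c["color"][:,:,::-1])
E
```

```text
clock: 2.82
eef_pos: [0.5018, -0.0758, 0.131]
tool_rot: [-0.414, 0.91, 0.0, -0.0]
ft_force: [0.9, 0.3, -0.0]
grip_width: 0.0847
[ 0.50178092 -0.07578666  0.13098498] [0.02328311 0.01212002 0.02639852] [ 0.91385776  0.33226107 -0.01382263] [-1.49904054e-01  2.99917760e-01 -1.10678482e-01  1.16096530e+00
  2.57684580e-06 -1.00417100e+00] 2.825
```

View pics/w3.png

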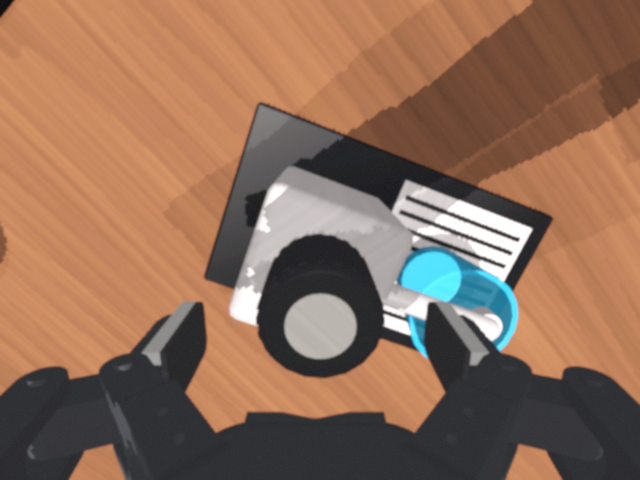

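Both jaws straddle the knob (knob u≈321, jaw midpoint ≈315). I'll close on it.

```bash
python3 -m crank '{"dr":[[0,0,0],[0,0,0],[0,0,0],[0,0,0],[0,0,0],[0,0,0]],"travel":[[0,0,0],[0,0,0],[0,0,0],[0,0,0],[0,0,0],[0,0,0]],"hand":[0.04,0.04,0.04,0.04,0.04,0.04]}'
cat > o.py <<'E'
from h import *
from scipy.spatial.transform import Rotation as R
o=bot.get_obs();y=R.from_quat(o["tool_rot"]).as_matrix()[:2,1]
print("t%.3f yaw %.2f q6 %.2f tz %.3f | txy %.2f %.2f F %s w %.4f tau6 %.3f pos %s"%(o["clock"],np.degrees(np.arctan2(y[1],y[0])),np.degrees(o["joint_pos"][5]),o["ft_torque"][2],*o["ft_torque"][:2],o["ft_force"].round(1),o["grip_width"],o["tau"][5],o["eef_pos"].round(4)))
E
python3 o.py
```

```text
clock: 3.62
eef_pos: [0.5018, -0.0754, 0.1326]
tool_rot: [-0.414, 0.91, 0.001, 0.001]
ft_force: [-4.4, 3.1, 6.8]
grip_width: 0.0491
t3.625 yaw 138.93 q6 -57.54 tz -0.031 | txy 0.62 0.76 F [-4.4  3.1  6.8] w 0.0491 tau6 0.001 pos [ 0.5018 -0.0754  0.1326]
```

```bash
python3 -m crank '{"dr":[[0,0,0.045]],"travel":[[0,0.001,0]],"hand":[0.04]}' >/dev/null; python3 o.py
python3 -m crank '{"dr":[[0,0,0.045]],"travel":[[0,0,0]],"hand":[0.04]}' >/dev/null; python3 o.py
python3 -m crank '{"dr":[[0,0,0.045]],"travel":[[0,0,0]],"hand":[0.04]}' >/dev/null; python3 o.py
python3 -m crank '{"dr":[[0,0,0.045]],"travel":[[0,0,0]],"hand":[0.04]}' >/dev/null; python3 o.py
python3 -m crank '{"dr":[[0,0,0.045]],"travel":[[0,0,0]],"hand":[0.04]}' >/dev/null; python3 o.py
python3 -m crank '{"dr":[[0,0,0.045]],"travel":[[0,0,0]],"hand":[0.04]}' >/dev/null; python3 o.py
python3 -m crank '{"dr":[[0,0,0.045]],"travel":[[0,0,0]],"hand":[0.04]}' >/dev/null; python3 o.py
python3 -m crank '{"dr":[[0,0,0.045]],"travel":[[0,0,0]],"hand":[0.04]}' >/dev/null; python3 o.py
```

```text
t3.750 yaw 136.27 q6 -54.83 tz -0.022 | txy 0.18 0.27 F [-2.1  1.8  5.7] w 0.0493 tau6 -0.352 pos [ 0.5015 -0.0752  0.1326]
t3.875 yaw 133.69 q6 -52.24 tz -0.004 | txy 0.33 0.49 F [-3.4  2.6  6.1] w 0.0488 tau6 -0.276 pos [ 0.5015 -0.0752  0.1326]
t4.000 yaw 131.16 q6 -49.71 tz 0.322 | txy 0.26 0.56 F [-3.   2.4  6.2] w 0.0493 tau6 0.122 pos [ 0.5015 -0.0752  0.1327]
t4.125 yaw 128.58 q6 -47.13 tz 0.244 | txy 0.33 0.62 F [-3.9  3.5  6.8] w 0.0495 tau6 0.002 pos [ 0.5014 -0.0751  0.1326]
t4.250 yaw 125.99 q6 -44.54 tz 0.172 | txy 0.36 0.59 F [-4.3  2.9  6.4] w 0.0490 tau6 -0.086 pos [ 0.5014 -0.0751  0.1327]
t4.375 yaw 123.40 q6 -41.95 tz 0.153 | txy 0.33 0.67 F [-3.   3.   6.4] w 0.0492 tau6 -0.173 pos [ 0.5013 -0.075   0.1326]
t4.500 yaw 120.80 q6 -39.36 tz 0.020 | txy 0.40 0.69 F [-4.5  3.3  7. ] w 0.0490 tau6 -0.257 pos [ 0.5012 -0.075   0.1326]
t4.625 yaw 118.22 q6 -36.77 tz -0.060 | txy 0.42 0.77 F [-4.1  3.2  7.4] w 0.0491 tau6 -0.301 pos [ 0.5012 -0.0749  0.1326]
```

```bash
python3 -m crank '{"dr":[[0,0,0.045]],"travel":[[0,0,0]],"hand":[0.04]}' >/dev/null; python3 o.py
python3 -m crank '{"dr":[[0,0,0.045]],"travel":[[0,0,0]],"hand":[0.04]}' >/dev/null; python3 o.py
python3 -m crank '{"dr":[[0,0,0.045]],"travel":[[0,0,0]],"hand":[0.04]}' >/dev/null; python3 o.py
python3 -m crank '{"dr":[[0,0,0.045]],"travel":[[0,0,0]],"hand":[0.04]}' >/dev/null; python3 o.py
python3 -m crank '{"dr":[[0,0,0.045]],"travel":[[0,0,0]],"hand":[0.04]}' >/dev/null; python3 o.py
python3 -m crank '{"dr":[[0,0,0.045]],"travel":[[0,0,0]],"hand":[0.04]}' >/dev/null; python3 o.py
python3 -m crank '{"dr":[[0,0,0.045]],"travel":[[0,0,0]],"hand":[0.04]}' >/dev/null; python3 o.py
```

```text
t4.750 yaw 115.64 q6 -34.19 tz 0.007 | txy 0.46 0.71 F [-3.7  3.3  6.7] w 0.0488 tau6 -0.273 pos [ 0.5012 -0.0749  0.1326]
t4.875 yaw 113.07 q6 -31.62 tz 0.239 | txy 0.42 0.67 F [-4.2  2.5  6.6] w 0.0491 tau6 -0.108 pos [ 0.5012 -0.0749  0.1326]
t5.000 yaw 110.55 q6 -29.09 tz 0.406 | txy 0.43 0.80 F [-5.   3.8  6.9] w 0.0490 tau6 0.085 pos [ 0.5011 -0.0748  0.1326]
t5.125 yaw 107.96 q6 -26.50 tz 0.226 | txy 0.43 0.80 F [-4.5  3.6  7.3] w 0.0494 tau6 -0.017 pos [ 0.501  -0.0748  0.1326]
t5.250 yaw 105.37 q6 -23.91 tz 0.186 | txy 0.43 0.87 F [-4.4  3.   7. ] w 0.0488 tau6 -0.105 pos [ 0.501  -0.0747  0.1326]
t5.375 yaw 102.78 q6 -21.32 tz 0.100 | txy 0.54 0.90 F [-4.9  3.9  7.9] w 0.0488 tau6 -0.191 pos [ 0.5009 -0.0747  0.1326]
t5.500 yaw 100.19 q6 -18.73 tz 0.038 | txy 0.62 0.90 F [-4.3  4.5  7.5] w 0.0493 tau6 -0.275 pos [ 0.5009 -0.0746  0.1326]
```

```bash
python3 -m crank '{"dr":[[0,0,0.045]],"travel":[[0,0,0]],"hand":[0.04]}' >/dev/null; python3 o.py
python3 -m crank '{"dr":[[0,0,0.045]],"travel":[[0,0,0]],"hand":[0.04]}' >/dev/null; python3 o.py
python3 -m crank '{"dr":[[0,0,0.035]],"travel":[[0,0,0]],"hand":[0.04]}' >/dev/null; python3 o.py
python3 -m crank '{"dr":[[0,0,0.025]],"travel":[[0,0,0]],"hand":[0.04]}' >/dev/null; python3 o.py
python3 -m crank '{"dr":[[0,0,0.017]],"travel":[[0,0,0]],"hand":[0.04]}' >/dev/null; python3 o.py
```

```text
t5.625 yaw 97.60 q6 -16.14 tz 0.035 | txy 0.49 0.97 F [-4.3  4.3  7.8] w 0.0491 tau6 -0.302 pos [ 0.5008 -0.0746  0.1326]
t5.750 yaw 95.03 q6 -13.57 tz 0.029 | txy 0.65 0.91 F [-4.5  4.6  7.8] w 0.0486 tau6 -0.272 pos [ 0.5009 -0.0745  0.1326]
t5.875 yaw 93.05 q6 -11.59 tz 0.240 | txy 0.57 0.81 F [-4.1  3.1  7.9] w 0.0491 tau6 -0.016 pos [ 0.5009 -0.0745  0.1326]
t6.000 yaw 91.69 q6 -10.22 tz 0.415 | txy 0.64 0.99 F [-3.4  3.7  8.4] w 0.0493 tau6 0.265 pos [ 0.5008 -0.0745  0.1326]
t6.125 yaw 90.74 q6 -9.26 tz 0.336 | txy 0.60 0.97 F [-4.   4.1  7. ] w 0.0492 tau6 0.265 pos [ 0.5008 -0.0744  0.1326]
```

```bash
python3 -m crank '{"dr":[[0,0,0]],"travel":[[0,0,0]],"hand":[0.04]}' >/dev/null; python3 o.py
python3 -m crank '{"dr":[[0,0,0]],"travel":[[0,0,0]],"hand":[0.04]}' >/dev/null; python3 o.py
python3 -m crank '{"dr":[[0,0,0]],"travel":[[0,0,0]],"hand":[0.04]}' >/dev/null; python3 o.py
python3 -m crank '{"dr":[[0,0,0.017]],"travel":[[0,0,0]],"hand":[0.04]}' >/dev/null; python3 o.py
python3 -m crank '{"dr":[[0,0,0]],"travel":[[0,0,0]],"hand":[0.04]}' >/dev/null; python3 o.py
python3 -m crank '{"dr":[[0,0,0]],"travel":[[0,0,0]],"hand":[0.04]}' >/dev/null; python3 o.py
```

```text
t6.250 yaw 90.75 q6 -9.28 tz 0.327 | txy 0.64 0.94 F [-4.6  3.8  8.3] w 0.0491 tau6 0.319 pos [ 0.5008 -0.0745  0.1326]
t6.375 yaw 90.75 q6 -9.28 tz 0.294 | txy 0.60 0.97 F [-4.3  4.4  8.2] w 0.0490 tau6 0.302 pos [ 0.5008 -0.0745  0.1326]
t6.500 yaw 90.75 q6 -9.28 tz 0.275 | txy 0.60 0.95 F [-4.6  3.9  7.9] w 0.0489 tau6 0.302 pos [ 0.5008 -0.0745  0.1326]
t6.625 yaw 89.76 q6 -8.29 tz 0.267 | txy 0.62 0.98 F [-4.1  3.9  7.7] w 0.0489 tau6 0.194 pos [ 0.5008 -0.0745  0.1326]
t6.750 yaw 89.77 q6 -8.30 tz 0.239 | txy 0.57 0.97 F [-4.5  5.2  8.6] w 0.0491 tau6 0.282 pos [ 0.5008 -0.0744  0.1326]
t6.875 yaw 89.78 q6 -8.30 tz 0.276 | txy 0.61 0.95 F [-4.3  4.2  8.4] w 0.0495 tau6 0.265 pos [ 0.5008 -0.0744  0.1326]
```

```bash
python3 -m crank '{"dr":[[0,0,0.03]],"travel":[[0,0,0]],"hand":[0.04]}' >/dev/null; python3 o.py
python3 -m crank '{"dr":[[0,0,0]],"travel":[[0,0,0]],"hand":[0.04]}' >/dev/null; python3 o.py
python3 -m crank '{"dr":[[0,0,0.03]],"travel":[[0,0,0]],"hand":[0.04]}' >/dev/null; python3 o.py
python3 -m crank '{"dr":[[0,0,0]],"travel":[[0,0,0]],"hand":[0.04]}' >/dev/null; python3 o.py
```

```text
t7.000 yaw 88.02 q6 -6.54 tz 0.273 | txy 0.69 1.04 F [-4.1  5.3  7.4] w 0.0488 tau6 0.036 pos [ 0.5008 -0.0744  0.1326]
t7.125 yaw 88.04 q6 -6.57 tz 0.161 | txy 0.61 0.94 F [-3.5  4.9  9.1] w 0.0491 tau6 0.228 pos [ 0.5008 -0.0744  0.1326]
t7.250 yaw 86.29 q6 -4.81 tz 0.234 | txy 0.66 1.01 F [-4.4  4.6  8.4] w 0.0493 tau6 -0.022 pos [ 0.5007 -0.0744  0.1326]
t7.375 yaw 86.31 q6 -4.84 tz 0.139 | txy 0.62 1.04 F [-4.1  4.3  8.6] w 0.0491 tau6 0.168 pos [ 0.5008 -0.0744  0.1326]
```

Torque is falling (0.32 → 0.17), so this is an ordinary click, the third. I'll continue through it and on to the next contact, expected near yaw 72.

```bash
python3 -m crank '{"dr":[[0,0,0.045]],"travel":[[0,0,0]],"hand":[0.04]}' >/dev/null; python3 o.py
python3 -m crank '{"dr":[[0,0,0.045]],"travel":[[0,0,0]],"hand":[0.04]}' >/dev/null; python3 o.py
python3 -m crank '{"dr":[[0,0,0.045]],"travel":[[0,0,0]],"hand":[0.04]}' >/dev/null; python3 o.py
python3 -m crank '{"dr":[[0,0,0]],"travel":[[0,0,0]],"hand":[0.04]}' >/dev/null; python3 o.py
python3 -m crank '{"dr":[[0,0,0.06]],"travel":[[0,0,0]],"hand":[0.04]}' >/dev/null; python3 o.py
python3 -m crank '{"dr":[[0,0,0.025]],"travel":[[0,0,0]],"hand":[0.04]}' >/dev/null; python3 o.py
python3 -m crank '{"dr":[[0,0,0.02]],"travel":[[0,0,0]],"hand":[0.04]}' >/dev/null; python3 o.py
python3 -m crank '{"dr":[[0,0,0]],"travel":[[0,0,0]],"hand":[0.04]}' >/dev/null; python3 o.py
```

```text
t7.500 yaw 83.67 q6 -2.20 tz 0.099 | txy 0.71 1.03 F [-4.9  4.5  7.9] w 0.0490 tau6 -0.223 pos [ 0.5007 -0.0743  0.1326]
t7.625 yaw 81.07 q6 0.40 tz 0.087 | txy 0.72 1.09 F [-4.4  4.3  8.3] w 0.0492 tau6 -0.247 pos [ 0.5007 -0.0742  0.1326]
t7.750 yaw 78.48 q6 3.00 tz -0.022 | txy 0.80 1.05 F [-5.1  4.6  8.9] w 0.0492 tau6 -0.300 pos [ 0.5007 -0.0742  0.1326]
t7.875 yaw 78.55 q6 2.93 tz 0.018 | txy 0.73 1.03 F [-5.9  5.   8.1] w 0.0492 tau6 0.068 pos [ 0.5007 -0.0742  0.1326]
t8.000 yaw 75.04 q6 6.44 tz 0.041 | txy 0.77 1.07 F [-5.1  5.1  7.8] w 0.0492 tau6 -0.457 pos [ 0.5007 -0.0741  0.1326]
t8.125 yaw 73.65 q6 7.83 tz -0.036 | txy 0.82 1.10 F [-5.   5.4  7.8] w 0.0493 tau6 -0.092 pos [ 0.5007 -0.0741  0.1326]
t8.250 yaw 72.56 q6 8.93 tz 0.321 | txy 0.77 1.06 F [-5.2  4.4  8.6] w 0.0491 tau6 0.216 pos [ 0.5007 -0.0741  0.1326]
t8.375 yaw 72.60 q6 8.89 tz 0.178 | txy 0.81 1.06 F [-4.3  4.7  8.9] w 0.0491 tau6 0.263 pos [ 0.5007 -0.0741  0.1326]
```

```bash
python3 -m crank '{"dr":[[0,0,0.017]],"travel":[[0,0,0]],"hand":[0.04]}' >/dev/null; python3 o.py
python3 -m crank '{"dr":[[0,0,0]],"travel":[[0,0,0]],"hand":[0.04]}' >/dev/null; python3 o.py
python3 -m crank '{"dr":[[0,0,0]],"travel":[[0,0,0]],"hand":[0.04]}' >/dev/null; python3 o.py
python3 -m crank '{"dr":[[0,0,0.017]],"travel":[[0,0,0]],"hand":[0.04]}' >/dev/null; python3 o.py
python3 -m crank '{"dr":[[0,0,0]],"travel":[[0,0,0]],"hand":[0.04]}' >/dev/null; python3 o.py
python3 -m crank '{"dr":[[0,0,0]],"travel":[[0,0,0]],"hand":[0.04]}' >/dev/null; python3 o.py
```

```text
t8.500 yaw 71.63 q6 9.85 tz 0.519 | txy 0.81 1.14 F [-4.5  4.8  9.1] w 0.0492 tau6 0.400 pos [ 0.5007 -0.0741  0.1326]
t8.625 yaw 71.65 q6 9.84 tz 0.472 | txy 0.74 1.08 F [-3.9  5.2  8.7] w 0.0492 tau6 0.479 pos [ 0.5007 -0.0741  0.1326]
t8.750 yaw 71.66 q6 9.83 tz 0.443 | txy 0.74 1.05 F [-4.   5.2  8.9] w 0.0490 tau6 0.460 pos [ 0.5007 -0.0741  0.1326]
t8.875 yaw 70.68 q6 10.81 tz 0.660 | txy 0.77 1.01 F [-3.9  4.6  8.6] w 0.0493 tau6 0.462 pos [ 0.5007 -0.0741  0.1326]
t9.000 yaw 70.69 q6 10.80 tz 0.494 | txy 0.75 0.98 F [-4.5  5.5  9.1] w 0.0490 tau6 0.548 pos [ 0.5007 -0.0741  0.1326]
t9.125 yaw 70.70 q6 10.79 tz 0.561 | txy 0.72 1.08 F [-5.2  5.5  7.7] w 0.0489 tau6 0.530 pos [ 0.5007 -0.0741  0.1326]
```

The seat is confirmed: torque rises about 0.08 Nm/deg, to around 0.53 Nm. Now I'll open it anticlockwise. I expect contact near yaw 90 and snaps near 100, 120, 140 and 160.

```bash
python3 -m crank '{"dr":[[0,0,-0.045],[0,0,-0.09],[0,0,-0.135],[0,0,-0.18],[0,0,-0.22]],"travel":[[0,0,0],[0,0,0],[0,0,0],[0,0,0],[0,0,0]],"hand":[0.04,0.04,0.04,0.04,0.04]}' >/dev/null; python3 o.py
python3 -m crank '{"dr":[[0,0,-0.045]],"travel":[[0,0,0]],"hand":[0.04]}' >/dev/null; python3 o.py
python3 -m crank '{"dr":[[0,0,-0.045]],"travel":[[0,0,0]],"hand":[0.04]}' >/dev/null; python3 o.py
python3 -m crank '{"dr":[[0,0,-0.045]],"travel":[[0,0,0]],"hand":[0.04]}' >/dev/null; python3 o.py
python3 -m crank '{"dr":[[0,0,-0.045]],"travel":[[0,0,0]],"hand":[0.04]}' >/dev/null; python3 o.py
python3 -m crank '{"dr":[[0,0,-0.045]],"travel":[[0,0,0]],"hand":[0.04]}' >/dev/null; python3 o.py
python3 -m crank '{"dr":[[0,0,-0.045]],"travel":[[0,0,0]],"hand":[0.04]}' >/dev/null; python3 o.py
python3 -m crank '{"dr":[[0,0,-0.045]],"travel":[[0,0,0]],"hand":[0.04]}' >/dev/null; python3 o.py
python3 -m crank '{"dr":[[0,0,-0.045]],"travel":[[0,0,0]],"hand":[0.04]}' >/dev/null; python3 o.py
```

```text
t9.750 yaw 83.28 q6 -1.81 tz -0.013 | txy 0.71 1.06 F [-4.3  4.3  8. ] w 0.0492 tau6 0.256 pos [ 0.5007 -0.0743  0.1326]
t9.875 yaw 85.86 q6 -4.39 tz -0.003 | txy 0.73 0.98 F [-5.6  5.5  8.1] w 0.0488 tau6 0.304 pos [ 0.5007 -0.0743  0.1326]
t10.000 yaw 88.44 q6 -6.97 tz -0.007 | txy 0.69 1.01 F [-5.9  4.8  8.4] w 0.0490 tau6 0.296 pos [ 0.5007 -0.0744  0.1326]
t10.125 yaw 91.01 q6 -9.55 tz -0.160 | txy 0.65 0.97 F [-5.1  3.7  8. ] w 0.0492 tau6 0.194 pos [ 0.5008 -0.0744  0.1326]
t10.250 yaw 93.53 q6 -12.08 tz -0.354 | txy 0.65 0.96 F [-4.1  4.6  8. ] w 0.0488 tau6 -0.081 pos [ 0.5008 -0.0745  0.1326]
t10.375 yaw 96.12 q6 -14.66 tz -0.294 | txy 0.65 0.94 F [-4.4  4.3  8.5] w 0.0492 tau6 0.029 pos [ 0.5008 -0.0745  0.1326]
t10.500 yaw 98.71 q6 -17.26 tz -0.205 | txy 0.57 0.82 F [-4.9  4.1  7.7] w 0.0493 tau6 0.117 pos [ 0.5009 -0.0746  0.1326]
t10.625 yaw 101.30 q6 -19.85 tz -0.094 | txy 0.54 0.92 F [-4.7  5.   7.9] w 0.0499 tau6 0.204 pos [ 0.5009 -0.0746  0.1326]
t10.750 yaw 103.89 q6 -22.44 tz -0.008 | txy 0.53 0.82 F [-3.7  3.6  7.3] w 0.0488 tau6 0.288 pos [ 0.501  -0.0747  0.1326]
```

```bash
python3 -m crank '{"dr":[[0,0,-0.045]],"travel":[[0,0,0]],"hand":[0.04]}' >/dev/null; python3 o.py
python3 -m crank '{"dr":[[0,0,-0.045]],"travel":[[0,0,0]],"hand":[0.04]}' >/dev/null; python3 o.py
python3 -m crank '{"dr":[[0,0,-0.045]],"travel":[[0,0,0]],"hand":[0.04]}' >/dev/null; python3 o.py
python3 -m crank '{"dr":[[0,0,-0.045]],"travel":[[0,0,0]],"hand":[0.04]}' >/dev/null; python3 o.py
python3 -m crank '{"dr":[[0,0,-0.045]],"travel":[[0,0,0]],"hand":[0.04]}' >/dev/null; python3 o.py
python3 -m crank '{"dr":[[0,0,-0.045]],"travel":[[0,0,0]],"hand":[0.04]}' >/dev/null; python3 o.py
python3 -m crank '{"dr":[[0,0,-0.045]],"travel":[[0,0,0]],"hand":[0.04]}' >/dev/null; python3 o.py
python3 -m crank '{"dr":[[0,0,-0.045]],"travel":[[0,0,0]],"hand":[0.04]}' >/dev/null; python3 o.py
python3 -m crank '{"dr":[[0,0,-0.045]],"travel":[[0,0,0]],"hand":[0.04]}' >/dev/null; python3 o.py
python3 -m crank '{"dr":[[0,0,-0.045]],"travel":[[0,0,0]],"hand":[0.04]}' >/dev/null; python3 o.py
python3 -m crank '{"dr":[[0,0,-0.045]],"travel":[[0,0,0]],"hand":[0.04]}' >/dev/null; python3 o.py
python3 -m crank '{"dr":[[0,0,-0.045]],"travel":[[0,0,0]],"hand":[0.04]}' >/dev/null; python3 o.py
python3 -m crank '{"dr":[[0,0,-0.045]],"travel":[[0,0,0]],"hand":[0.04]}' >/dev/null; python3 o.py
python3 -m crank '{"dr":[[0,0,-0.045]],"travel":[[0,0,0]],"hand":[0.04]}' >/dev/null; python3 o.py
python3 -m crank '{"dr":[[0,0,-0.045]],"travel":[[0,0,0]],"hand":[0.04]}' >/dev/null; python3 o.py
```

```text
t10.875 yaw 106.48 q6 -25.02 tz 0.048 | txy 0.48 0.78 F [-4.2  4.3  6.7] w 0.0494 tau6 0.323 pos [ 0.501  -0.0747  0.1326]
t11.000 yaw 109.06 q6 -27.60 tz 0.025 | txy 0.54 0.78 F [-3.8  3.   6.8] w 0.0491 tau6 0.295 pos [ 0.501  -0.0747  0.1326]
t11.125 yaw 111.61 q6 -30.16 tz -0.272 | txy 0.55 0.77 F [-3.   3.2  7.6] w 0.0491 tau6 0.043 pos [ 0.5011 -0.0748  0.1326]
t11.250 yaw 114.15 q6 -32.70 tz -0.349 | txy 0.48 0.73 F [-4.2  4.1  7.1] w 0.0493 tau6 -0.049 pos [ 0.5011 -0.0748  0.1326]
t11.375 yaw 116.74 q6 -35.29 tz -0.262 | txy 0.48 0.69 F [-4.6  4.1  7.2] w 0.0491 tau6 0.048 pos [ 0.5012 -0.0749  0.1326]
t11.500 yaw 119.33 q6 -37.88 tz -0.107 | txy 0.48 0.67 F [-4.   3.4  7.2] w 0.0490 tau6 0.135 pos [ 0.5012 -0.0749  0.1326]
t11.625 yaw 121.92 q6 -40.47 tz -0.069 | txy 0.44 0.64 F [-4.2  2.6  7.1] w 0.0495 tau6 0.222 pos [ 0.5013 -0.075   0.1326]
t11.750 yaw 124.51 q6 -43.07 tz 0.015 | txy 0.41 0.60 F [-3.8  2.3  6.9] w 0.0491 tau6 0.305 pos [ 0.5014 -0.075   0.1327]
t11.875 yaw 127.10 q6 -45.65 tz 0.039 | txy 0.27 0.55 F [-3.1  2.7  6.7] w 0.0489 tau6 0.311 pos [ 0.5014 -0.075   0.1326]
t12.000 yaw 129.67 q6 -48.22 tz -0.055 | txy 0.38 0.57 F [-2.6  2.4  6.3] w 0.0491 tau6 0.293 pos [ 0.5014 -0.0751  0.1326]
t12.125 yaw 132.21 q6 -50.77 tz -0.410 | txy 0.36 0.52 F [-3.7  2.2  6.8] w 0.0493 tau6 -0.095 pos [ 0.5015 -0.0751  0.1327]
t12.250 yaw 134.77 q6 -53.33 tz -0.269 | txy 0.42 0.46 F [-3.   2.7  6.2] w 0.0490 tau6 -0.025 pos [ 0.5015 -0.0751  0.1326]
t12.375 yaw 137.36 q6 -55.92 tz -0.225 | txy 0.32 0.35 F [-2.8  1.7  5.9] w 0.0490 tau6 0.066 pos [ 0.5016 -0.0751  0.1327]
t12.500 yaw 139.95 q6 -58.51 tz -0.132 | txy 0.30 0.41 F [-3.1  2.8  6.5] w 0.0489 tau6 0.153 pos [ 0.5017 -0.0752  0.1327]
t12.625 yaw 142.54 q6 -61.10 tz -0.050 | txy 0.26 0.27 F [-2.7  2.2  5. ] w 0.0491 tau6 0.239 pos [ 0.5018 -0.0752  0.1327]
```

```bash
python3 -m crank '{"dr":[[0,0,-0.045]],"travel":[[0,0,0]],"hand":[0.04]}' >/dev/null; python3 o.py
python3 -m crank '{"dr":[[0,0,-0.045]],"travel":[[0,0,0]],"hand":[0.04]}' >/dev/null; python3 o.py
python3 -m crank '{"dr":[[0,0,-0.045]],"travel":[[0,0,0]],"hand":[0.04]}' >/dev/null; python3 o.py
python3 -m crank '{"dr":[[0,0,-0.045]],"travel":[[0,0,0]],"hand":[0.04]}' >/dev/null; python3 o.py
python3 -m crank '{"dr":[[0,0,-0.045]],"travel":[[0,0,0]],"hand":[0.04]}' >/dev/null; python3 o.py
python3 -m crank '{"dr":[[0,0,-0.045]],"travel":[[0,0,0]],"hand":[0.04]}' >/dev/null; python3 o.py
python3 -m crank '{"dr":[[0,0,-0.045]],"travel":[[0,0,0]],"hand":[0.04]}' >/dev/null; python3 o.py
python3 -m crank '{"dr":[[0,0,-0.045]],"travel":[[0,0,0]],"hand":[0.04]}' >/dev/null; python3 o.py
python3 -m crank '{"dr":[[0,0,-0.035]],"travel":[[0,0,0]],"hand":[0.04]}' >/dev/null; python3 o.py
python3 -m crank '{"dr":[[0,0,0]],"travel":[[0,0,0]],"hand":[0.04]}' >/dev/null; python3 o.py
python3 -m crank '{"dr":[[0,0,0]],"travel":[[0,0,0]],"hand":[0.04]}' >/dev/null; python3 o.py
```

```text
t12.750 yaw 145.13 q6 -63.70 tz -0.003 | txy 0.30 0.28 F [-3.   1.8  5.9] w 0.0492 tau6 0.318 pos [ 0.5019 -0.0752  0.1326]
t12.875 yaw 147.71 q6 -66.28 tz -0.033 | txy 0.24 0.24 F [-3.2  2.   5.9] w 0.0489 tau6 0.289 pos [ 0.5019 -0.0753  0.1327]
t13.000 yaw 150.29 q6 -68.85 tz 0.012 | txy 0.33 0.21 F [-2.1  1.8  5.8] w 0.0488 tau6 0.291 pos [ 0.502  -0.0752  0.1327]
t13.125 yaw 152.82 q6 -71.38 tz -0.371 | txy 0.32 0.15 F [-1.9  2.8  4.6] w 0.0491 tau6 -0.130 pos [ 0.5021 -0.0752  0.1327]
t13.250 yaw 155.39 q6 -73.96 tz -0.266 | txy 0.36 0.06 F [-2.4  2.4  5.2] w 0.0493 tau6 -0.006 pos [ 0.5021 -0.0753  0.1327]
t13.375 yaw 157.98 q6 -76.55 tz -0.199 | txy 0.31 0.04 F [-1.4  2.3  5.3] w 0.0489 tau6 0.083 pos [ 0.5022 -0.0753  0.1327]
t13.500 yaw 160.57 q6 -79.14 tz -0.128 | txy 0.38 0.00 F [-1.4  2.4  4.2] w 0.0489 tau6 0.170 pos [ 0.5023 -0.0753  0.1327]
t13.625 yaw 163.17 q6 -81.73 tz -0.037 | txy 0.34 -0.08 F [-1.4  2.6  4.7] w 0.0494 tau6 0.255 pos [ 0.5024 -0.0753  0.1327]
t13.750 yaw 165.17 q6 -83.74 tz -0.006 | txy 0.42 -0.06 F [-1.2  1.5  6.5] w 0.0487 tau6 0.235 pos [ 0.5024 -0.0753  0.1327]
t13.875 yaw 165.12 q6 -83.68 tz 0.012 | txy 0.30 0.05 F [-1.9  2.3  5.8] w 0.0487 tau6 -0.039 pos [ 0.5025 -0.0753  0.1327]
t14.000 yaw 165.10 q6 -83.67 tz 0.010 | txy 0.33 -0.04 F [-1.8  1.7  6.4] w 0.0494 tau6 0.012 pos [ 0.5024 -0.0754  0.1326]
```

```bash
python3 -m crank '{"dr":[[0,0,-0.025],[0,0,-0.025]],"travel":[[0,0,0],[0,0,0]],"hand":[0.04,0.04]}' >/dev/null; python3 o.py
python3 -m crank '{"dr":[[0,0,0],[0,0,0],[0,0,0],[0,0,0],[0,0,0],[0,0,0]],"travel":[[0,0,0],[0,0,0],[0,0,0],[0,0,0],[0,0,0],[0,0,0]],"hand":[0.085,0.085,0.085,0.085,0.085,0.085]}' >/dev/null; python3 o.py
python3 - <<'E'
from h import *
c=eyes.camera("wrist");cv2.imwrite("pics/w4.png",c["color"][:,:,::-1])
E
```

```text
t14.250 yaw 166.54 q6 -85.11 tz -0.019 | txy 0.35 -0.01 F [-1.   1.3  5.4] w 0.0493 tau6 -0.022 pos [ 0.5025 -0.0754  0.1327]
t15.000 yaw 166.52 q6 -85.10 tz -0.065 | txy -0.06 -0.02 F [-0.2 -0.5  0.5] w 0.0851 tau6 -0.000 pos [ 0.5014 -0.0757  0.1311]
```

View pics/w4.png

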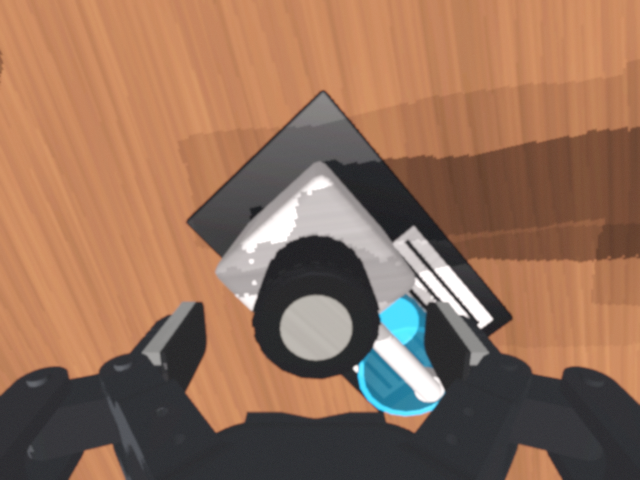

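The jaws are open and clear of the knob on both sides (knob u≈316, jaws at 204 and 426). I'll go straight up.

```bash
python3 -m crank '{"dr":[[0,0,0],[0,0,0],[0,0,0],[0,0,0],[0,0,0],[0,0,0]],"travel":[[0,0,-0.02],[0,0,-0.05],[0,0,-0.09],[0,0,-0.13],[0,0,-0.13],[0,0,-0.13]],"hand":[0.085,0.085,0.085,0.085,0.085,0.085]}'
python3 - <<'E'
from h import *
c=eyes.camera("top");cv2.imwrite("pics/top1.png",c["color"][:,:,::-1])
c=eyes.camera("scene");cv2.imwrite("pics/scene1.png",c["color"][:,:,::-1])
E
python3 o.py
```

```text
clock: 15.8
eef_pos: [0.5012, -0.0756, 0.2606]
tool_rot: [-0.619, 0.785, 0.0, -0.0]
ft_force: [-0.9, -0.4, 0.7]
grip_width: 0.0851
t15.900 yaw 166.52 q6 -85.10 tz -0.057 | txy -0.02 0.01 F [-0.1  0.2 -0. ] w 0.0848 tau6 0.000 pos [ 0.5006 -0.0755  0.2597]
```

View pics/scene1.png

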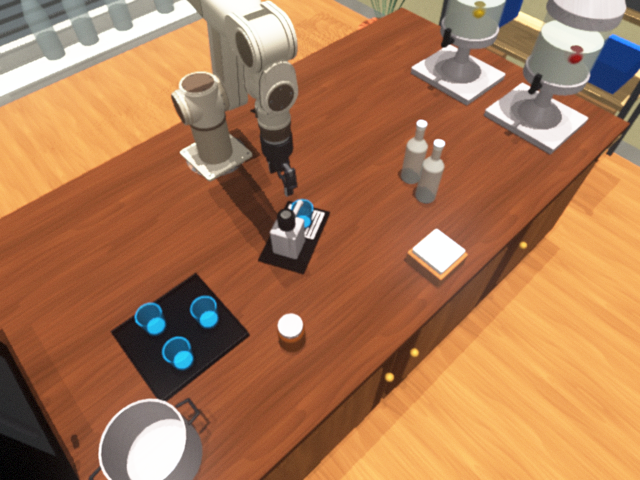

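View pics/top1.png

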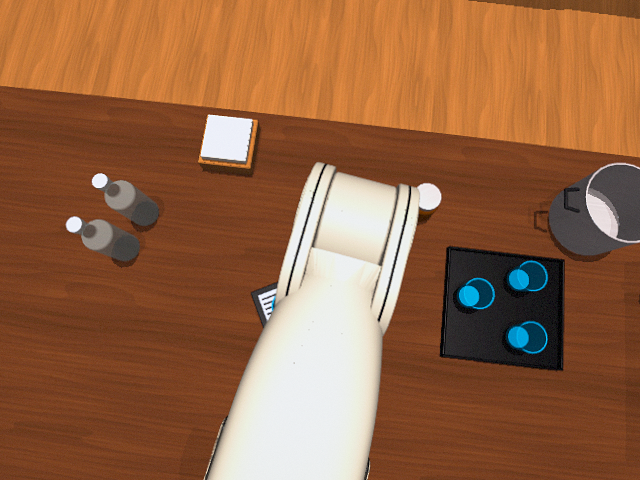

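The gripper is above the knob and touching nothing. The glasses, bottles (421,150 and 431,175) and jar (290,327) are where they were. I'll hand the job in.

```bash
python3 -c "
from h import *
print(job.job_done())"
```

```text
the job is handed in; nothing more can be done
None
```

I shut the valve on its seat, opened it four clicks and let go, then handed the job in at about 16 s; no verdict came back.

- **Closing:** turning clockwise I felt three clicks, then the seat. There the torque rose from 0.30 to about 0.53 Nm at rest, at roughly 0.08 Nm per degree. The highest single wrist reading was 0.66 Nm, under the 0.9 Nm damage limit.
- **Opening:** after about 17° of free play, I felt four separate clicks, with the torque peaking at yaw 93°, 113°, 132° and 153°. I stopped about 4° past the fourth snap, where the torque at rest was about zero, before the fifth click would have started.
- **Last checks:** the gripper is open, about 90 mm above the knob, with no contact force. In the last pictures the rack glasses, bottles and jar look unmoved. The glass under the spout is partly hidden by the arm or tap, but what shows of it is in place.
- **Disagreements:**
    - The cameras placed the knob up to about 5 mm apart, and I used the average.
    - The gripped width read 49 mm on the 52 mm knob.
    - The wrist torque was noisy, by about 0.05 Nm. For the seat I therefore relied on the joint-6 torque at rest.

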